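Kick the bearing out of its well and put it on the balance

ROBOT

A 6-joint arm with a two-finger parallel gripper is mounted at the origin on a cart in front of the work surface, level with it; the furniture and walls round the work are solid. World frame = base frame: x ahead of the robot, y to its left, z up, the work surface at z = 0. Lengths are in m, angles in degrees, forces in N, time in s.
With the tool pointing down it reaches from about 0.4 to 0.825 m from the base axis. Payload 7 kg.
Tool frame: the origin (TCP) lies midway between the tips of the shut fingers; the grasp point (between the pads) lies r.tcp_to_grasp behind it (r.tcp_to_grasp is the distance from the TCP to the grasp point, in m); x points along the fingers, y is the direction in which the jaws open and shut, and the axes are right-handed (so a half turn about x gives the same grasp; the last joint's range is limited). The gripper opens to 88 mm and grips with 3 to 60 N. Pads are 19 mm wide; open, the fingers measure 130 mm over their backs; the gripper's body (78 mm by 193 mm) begins 47 mm behind the grasp point.
Start: joints at [80.678, 20.546, 0.682, 0, -70.136, -16.507], TCP at [0.294, 0.608, 0.202] pointing down, gripper open.
Joint ranges: [-176.03, 176.03], [-82.01, 121.73], [-58.28, 71.71], [-173.87, 95.51], [-174.79, -0.11], [-173.66, 173.66]. Speed limits (degrees/s): [136.94, 136.94, 172.46, 180, 180, 180].

INTERFACE

Orientations are given as [roll, pitch, yaw] about the fixed x, y, z axes, in that order (R = Rz(yaw) Ry(pitch) Rx(roll)).
In Python, from plant import r gives the robot as it stands.
- The arm moves only by the tool carry_out, never from a script. Its argument "moves" is a list of rows, each a list of 7 numbers: the shift along the world's x, y, z in mm, then the turn, a rotation vector about the world's x, y, z in rad, then the opening in per cent of the stroke, from 0 (shut) to 100 (fully open). In form: [[x, y, z, wx, wy, wz, claw], ...]. A call has 1 to 5 rows; each row is the pose to reach, as a shift and turn from the pose commanded when the call began; what a row does not reach only later rows make up. A row lasts 1/10 s, in which the tool goes at most 50 mm and 8.59 degrees, less where a joint would pass 70% of its speed; a pose out of reach is approached as far as the arm can. A call with a gripper value outside its range is refused whole. The fingers move at their own pace and stop on an object; "squeeze" is the grip in N (left out, the last holds). Time passes only in rows, so rows that repeat a pose let the fingers close. It gives the time, the measured TCP pose, the force and the opening at its end, in the units of the state.
- r.get_state(): the state, without advancing time (a new reading comes with each control period).
- r.capture(name): name is "side" or "top"; returns the picture (400x640x3 uint8, blue, green, red); there is no depth.
- r.camera_params(name): a dict with "K" (3x3 intrinsics, pixels), "rvec" (rotation vector, rad) and "tvec" (3), from world to camera coordinates, as OpenCV has them. Camera axes: x right, y down, z forward; pixel columns grow to the right and rows downward; lengths in m; the calibration is good to about 2 mm. A picture is of the moment at which its call begins. camera_params takes no time and is no camera call.
- r.close_job(): hands the job in, once; it reports no verdict.
The state is a dict: "time_s": time; "joints": joint angles; "qd": joint speeds; "joint_torque": joint torques, N m; "tcp_pos": TCP position; "eef_rot": TCP orientation; "contact_force": force on the tool from outside, world axes, zero at the start; "moment": the same for the moment, N m; "gripper_width": finger opening in m.
Only numpy, scipy, OpenCV 4.12 (cv2) and the standard library are available. Lean on these libraries where they do the work, as an engineer would, in place of code of your own. Each camera call takes 0.05 s, during which the arm holds its last target. There are 200 camera calls.

TASK

Press the red pedal of the kick-out fixture steadily down until you feel it come up firmly against its stop (a push of about 12 to 15 N; never more than 18 N), so that the lever's other end tips the ball bearing up out of its well. Then pick the bearing up and set it down flat near the middle of the balance's pan, without dropping it; leave the lever tipped up and the other things on the bench where they are.

Things in the scene. Friction and masses are not known exactly. Their poses are not given: they have to be found in the camera images.
- fixture: bench kick-out fixture, fixed to the worktop: grey base plate 250 x 94 x 12 mm; origin in the middle of its underside, x along the base towards the bearing's well, y across, z up. The lever's hinge pin runs along y at x = 0, 66 mm up, between two cheeks 80 mm high, 48 mm wide overall. Place and yaw vary
- well (a point): middle of the mouth of the bearing's well at one end of the fixture, 84 mm above the worktop, level with its wall tops. Three 10 mm aluminium walls: side walls with inner faces 27.5 mm either way along the fixture's y, and an end wall 27 mm away along x; open towards the hinge
- kick_lever: the steel lever, origin on its hinge pin, x along it towards the well, z square to its top. Level at the start; pushing the pedal (at x = -85 mm) down tips the well end up. The stiff hinge stays where it is left. Turning it takes a steady 3 to 6 N at the pedal; after 18 to 36 mm of travel (tilt 0.22 to 0.43 rad) the pedal lands on its stop and the push rises 5 to 8 N per further mm
- pedal (a point): middle of the top of the red pedal with black ribs at the lever's end, 44 mm along the lever and 40 mm across; 72 mm above the worktop while the lever is level; moves with the lever
- cradle (a point): point on the lever's top, 85 mm from the hinge pin, on which the bearing's underside centre rests (up to 1 mm off); moves with the lever
- stop_block: the pedal's stop on the base plate under the pedal: dark foot 30 x 34 x 8 mm with a brass screw and a black sprung buffer on it; origin under the foot. The screw's height, so the angle at which the pedal lands, differs every time and is not given
- bearing: ball bearing, steel ring 47 mm across, 14 mm thick, 70 to 120 g; origin in the centre of its underside, z along its axis. Starts level in the well, top flush with the walls, about 4 mm gap round it. Once tipped up it leans with the lever, low side to the hinge, and fingers closing along the fixture's y just above the side walls can take it by its diameter
- pan: the pale flat pan of the platform balance, 476 x 276 mm, fixed; origin in the middle of its top surface, 134 mm above the worktop, x along the long side, z up. It carries nothing at the start. A display on a pole stands above its far end
- oil_bottle: white oil bottle with a red collar and thin spout, 46 mm wide, 131 mm tall, standing; origin under its centre (bystander)
- grease_tin: round grey tin with lid, 66 mm wide, 52 mm tall; origin under its centre (bystander)
- mug: white mug, 88 mm wide, 95 mm tall, at the back; origin under its centre (bystander)
- pulley: white two-step pulley, 50 mm wide, 35 mm tall, at the back; origin under its centre (bystander)
- spanner: open-ended spanner 189 mm long, 6 mm thick, lying flat near the front edge; origin under its middle (bystander)
- weight_a: small brass-coloured weight with a knob, 29 mm wide, 44 mm tall, left of the balance; origin under its centre (bystander)
- weight_b: larger silver weight with a knob, 38 mm wide, 60 mm tall, left of the balance; origin under its centre (bystander)
Mind the look-alikes: they are no part of the job. Leave any blue, orange or purple look-alike of the bearing alone.

How it is judged:
By the outcome, as a careful person would: the job done as asked, in the order asked, and still so for the second after the job is handed in, with the robot touching nothing.
It also fails if it takes over 72 s, if anything falls off the work surface, if the arm or the gripper's body presses on something with over 40 N, if the wrist force passes 120 N, or if a joint passes its speed limit or range.

## Working session

There is one attempt and no reset: what is moved stays moved. The work goes in short steps, Python scripts to look and compute and a tool call to move; the robot and the scene stay as the last step left them, time stands still between calls to the robot, and variables do not carry over. Pictures are saved under pics/ and viewed, about 8 in all and at most 12, crops included, and the job is handed in when it is done.

Besides the shell and the picture viewer there is one more tool, called as name([rows], argument=value, ...), one row to a line, values as JSON. carry_out: Moves the arm, as the interface text tells. Its arguments: {"type":"object","properties":{"moves":{"type":"array"},"squeeze":{"type":"number"}},"required":["moves"]}

```bash
ls; mkdir -p pics
cat > h.py <<'E'
import numpy as np, cv2
from plant import r
def cam(n):
    p=r.camera_params(n);K=np.array(p["K"],float);R=cv2.Rodrigues(np.array(p["rvec"],float))[0];t=np.array(p["tvec"],float).ravel()
    return K,R,t
def ray(n,px):
    K,R,t=cam(n);d=R.T@np.linalg.solve(K,[px[0],px[1],1.]);return -R.T@t,d
def onz(n,px,z):
    c,d=ray(n,px);return c+d*(z-c[2])/d[2]
def proj(n,P):
    K,R,t=cam(n);q=K@(R@np.array(P,float)+t);return q[:2]/q[2]
def tri(a,b):
    c1,d1=ray("side",a);c2,d2=ray("top",b);s=np.linalg.lstsq(np.c_[d1,-d2],c2-c1,rcond=None)[0]
    p,q=c1+s[0]*d1,c2+s[1]*d2;return (p+q)/2,np.linalg.norm(p-q)
E
python3 - <<'E'
from h import *
for n in("side","top"):
    im=r.capture(n);cv2.imwrite(f"pics/{n}0.png",im);c,_=ray(n,(0,0));print(n,c,cam(n)[0][0,0])
print(r.get_state(),r.tcp_to_grasp)
E
```

```text
pics
side [ 0.63430496 -1.26837366  1.19518475] 516.9212168439703
top [ 0.22227746 -0.03198173  1.66007313] 403.13033232194005
{'time_s': 0.1, 'joints': array([ 8.06767904e+01,  2.05883788e+01,  6.41565230e-01, -1.63286707e-02,
       -7.01353298e+01, -1.65057992e+01]), 'qd': array([ 0.00326092, -0.12758405,  0.08831097,  0.11416991, -0.06591153,
       -0.03886988]), 'joint_torque': array([-1.98305199e-03, -5.84161627e+01,  2.93750256e+01,  7.01553494e+00,
        1.01956030e-02, -4.92726917e-05]), 'tcp_pos': array([0.29393506, 0.60714811, 0.20112831]), 'eef_rot': array([  95.92180623,   89.91643409, -109.91276203]), 'contact_force': array([0.07772438, 0.42819935, 0.0229076 ]), 'moment': array([ 0.03523499, -0.02227789,  0.00647337]), 'gripper_width': 0.08757301655868649} 0.0188
```

View pics/side0.png

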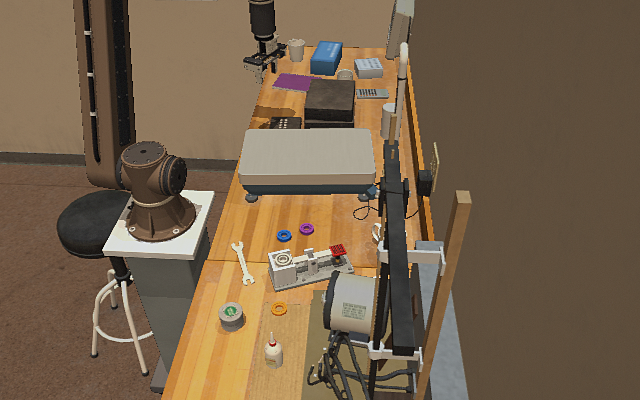

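View pics/top0.png

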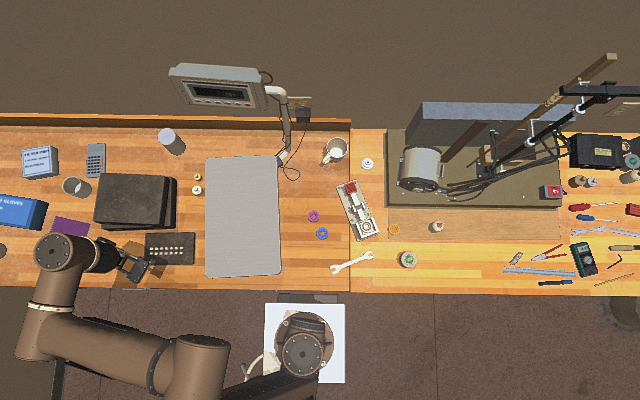

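The robot is on the left, with the fixture in the middle: red pedal at side (338,251) / top (351,188), well at side (283,258) / top (367,228). 

Possible look-alikes for the bearing:
- steel ring in the well: side (283,258)
- blue ring: side (284,236)
- purple ring: side (307,229)
- orange ring: side (279,309)
- pulley: top (367,163)

I choose the steel ring in the well and will check it in a close crop.

Run:
```python
from h import *
S=cv2.imread("pics/side0.png");T=cv2.imread("pics/top0.png")
a=cv2.resize(S[235:300,260:360],None,fx=6,fy=6,interpolation=cv2.INTER_CUBIC)[:,:600]
b=cv2.resize(T[172:248,325:390],None,fx=5.1316,fy=5.1316,interpolation=cv2.INTER_CUBIC)
b=cv2.resize(b,None,fx=390/b.shape[0],fy=390/b.shape[0])
cv2.imwrite("pics/crop0.png",cv2.resize(np.hstack([a,b]),None,fx=.8,fy=.8))
print(a.shape,b.shape)
cs={}
for n,im,(u0,u1,v0,v1) in(("side",S,(320,355,240,272)),("top",T,(340,362,178,200))):
    h=cv2.cvtColor(im,cv2.COLOR_BGR2HSV);m=((h[...,0]<8)|(h[...,0]>172))&(h[...,1]>130)&(h[...,2]>60)
    mm=np.zeros_like(m);mm[v0:v1,u0:u1]=m[v0:v1,u0:u1];y,x=np.nonzero(mm);cs[n]=(x.mean(),y.mean());print(n,len(x),cs[n],x.min(),x.max(),y.min(),y.max(),onz(n,cs[n],.07))
print(tri(cs["side"],cs["top"]))
# pan corners by contour
h=cv2.cvtColor(T,cv2.COLOR_BGR2HSV);m=((h[...,1]<40)&(h[...,2]>120)).astype(np.uint8);m[:, :190]=0;m[:,300:]=0;m[:150]=0;m[290:]=0
c=max(cv2.findContours(m,0,2)[0],key=cv2.contourArea);R=cv2.minAreaRect(c);print(R)
B=np.array([onz("top",p,.134) for p in cv2.boxPoints(R)]);print(B.round(3),onz("top",R[0],.134))
```

```text
(390, 600, 3) (390, 334, 3)
side 141 (np.float64(337.48936170212767), np.float64(250.05673758865248)) 329 346 244 256 [ 0.6110996  -0.17917616  0.07      ]
top 89 (np.float64(350.39325842696627), np.float64(187.73033707865167)) 345 356 182 194 [ 0.60863006 -0.18007411  0.07      ]
(array([ 0.60989346, -0.17979221,  0.07005854]), np.float64(0.002555655432616646))
((240.64520263671875, 215.9205322265625), (120.76905059814453, 75.54080200195312), 87.87889862060547)
[[0.708 0.416 0.134]
 [0.725 0.119 0.134]
 [0.255 0.087 0.134]
 [0.241 0.367 0.134]] [0.47506758 0.24679203 0.134     ]
```

View pics/crop0.png

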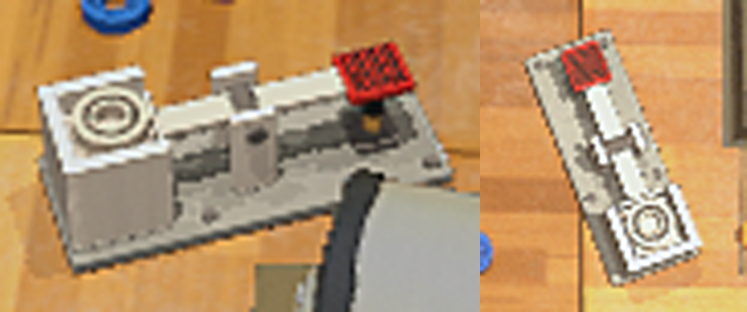

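The crop shows the steel ring in the three-walled well at side ≈ (282.5,258.3) / top ≈ (366.2,226.1). The red pedal is at the other end, with the brass stop beneath it.

Run:
```python
from h import *
P=np.array([.610,-.180,.072])
b,g=tri((282.5,258.3),(366.2,226.1));print(b,g,onz("side",(282.5,258.3),.084),onz("top",(366.2,226.1),.084))
d=(b-P)[:2];print("dist",np.linalg.norm(d),"yaw",np.degrees(np.arctan2(d[1],d[0])))
s=r.get_state();from scipy.spatial.transform import Rotation as Ro
M=Ro.from_euler("xyz",s["eef_rot"],degrees=True).as_matrix();print(M.round(3),s["tcp_pos"])
f=np.r_[d/np.linalg.norm(d),0];yf=np.cross([0,0,1],f);print(f,yf)
a=np.degrees(np.arctan2(M[1,1],M[0,1]));print("jaw az",a,"fix y az",np.degrees(np.arctan2(yf[1],yf[0])))
```

```text
[ 0.45122883 -0.24008415  0.08766981] 0.0025808242336411865 [ 0.45183729 -0.23619482  0.084     ] [ 0.45050871 -0.24091212  0.084     ]
dist 0.1697598016891139 yaw -159.2717351684197
[[-0.    -0.436 -0.9  ]
 [-0.001 -0.9    0.436]
 [-1.     0.001 -0.   ]] [0.29393506 0.60714811 0.20112831]
[-0.93526954 -0.35393627  0.        ] [ 0.35393627 -0.93526954  0.        ]
jaw az -115.83457451597477 fix y az -69.2717351684197
```

Pedal to well comes to 169.8 mm, which matches the given 170 mm. The fixture yaw is about -159.3°, and the pan centre is about (0.48,0.25). I'll move over to the pedal with the fingers shut.

carry_out([
  [18,-43,15,0,0,-0.13,0],
  [36,-87,30,0,0,-0.26,0],
  [53,-130,45,0,0,-0.39,0],
  [71,-174,60,0,0,-0.52,0],
  [89,-218,75,0,0,-0.65,0],
], squeeze=20)

```text
time_s: 0.6
tcp_pos: [0.3833, 0.3876, 0.2773]
eef_rot: [119.7, 90.0, -123.7]
contact_force: [1.7, 0.5, -0.0]
gripper_width: 0.0532
```

carry_out([
  [18,-43,0,0,0,-0.13,0],
  [36,-87,0,0,0,-0.26,0],
  [53,-130,0,0,0,-0.39,0],
  [71,-174,0,0,0,-0.52,0],
  [89,-218,0,0,0,-0.65,0],
])

```text
time_s: 1.1
tcp_pos: [0.4722, 0.1697, 0.277]
eef_rot: [-2.5, 90.0, 76.9]
contact_force: [1.9, 0.3, -1.4]
gripper_width: 0.0131
```

carry_out([
  [18,-43,0,0,0,-0.13,0],
  [36,-87,0,0,0,-0.26,0],
  [53,-130,0,0,0,-0.39,0],
  [71,-174,0,0,0,-0.52,0],
  [89,-218,0,0,0,-0.65,0],
])

```text
time_s: 1.6
tcp_pos: [0.5613, -0.0484, 0.2768]
eef_rot: [85.2, 90.0, 127.3]
contact_force: [1.1, 0.5, -0.2]
gripper_width: 0.0005
```

carry_out([
  [18,-43,0,0,0,-0.13,0],
  [36,-87,-10,0,0,-0.26,0],
  [54,-130,-20,0,0,-0.38,0],
  [54,-130,-65,0,0,-0.38,0],
  [54,-130,-110,0,0,-0.38,0],
])

```text
time_s: 2.1
tcp_pos: [0.6155, -0.1782, 0.1655]
eef_rot: [-12.0, 89.9, 8.4]
contact_force: [0.4, 0.5, -0.6]
gripper_width: 0.0001
```

carry_out([
  [0,0,-40,0,0,0,0],
  [0,0,-65,0,0,0,0],
  [0,0,-75,0,0,0,0],
  [0,0,-75,0,0,0,0],
  [0,0,-75,0,0,0,0],
])

```text
time_s: 2.6
tcp_pos: [0.6161, -0.1765, 0.0933]
eef_rot: [-36.1, 89.9, -15.4]
contact_force: [-0.2, 0.0, 0.8]
gripper_width: 0.0008
```

Run:
```python
from h import *
S=r.capture("side");T=r.capture("top")
a=cv2.resize(S[215:300,255:365],None,fx=4.5,fy=4.5,interpolation=2)
b=cv2.resize(T[172:248,325:390],(int(65*a.shape[0]/76),a.shape[0]),interpolation=2)
cv2.imwrite("pics/c1.png",np.hstack([a,b])[:,:800]);s=r.get_state();print(s["tcp_pos"],s["eef_rot"],s["contact_force"],s["joints"])
```

```text
[ 0.61635279 -0.17649616  0.09392649] [-25.77233562  89.82677382  -5.08051058] [-0.16978459 -0.24791035 -0.28027446] [ 1.44082549e+00  2.21078237e+01 -1.19558882e+01  2.37971816e-02
 -5.57641850e+01 -7.07623592e+01]
```

View pics/c1.png

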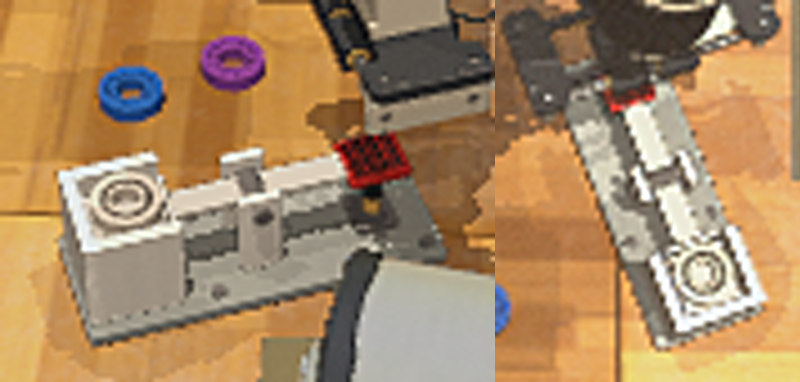

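The gripper stands above and behind the pedal: grey block at crop (365–490, 85–135), pedal at crop (373,160). I'll project the TCP into the views to check this.

Run:
```python
from h import *
s=r.get_state();p=s["tcp_pos"];q=proj("side",p);print(q,(q-[255,215])*4.5)
k=382/76.
q=proj("top",p);print(q,(q-[325,172])*k+[495,0])
print(tri((336.5,250.5),(350.4,187.7)))
S=r.capture("side");cv2.imwrite("pics/c2.png",cv2.resize(S[120:290,240:420],None,fx=3.5,fy=3.5,interpolation=2))
```

```text
[339.42473545 243.89902536] [379.91130954 130.04561414]
[350.04931238 184.4357485 ] [620.90575432  62.50599905]
(array([ 0.60855532, -0.18026306,  0.06920036]), np.float64(0.0007928740046359713))
```

View pics/c2.png

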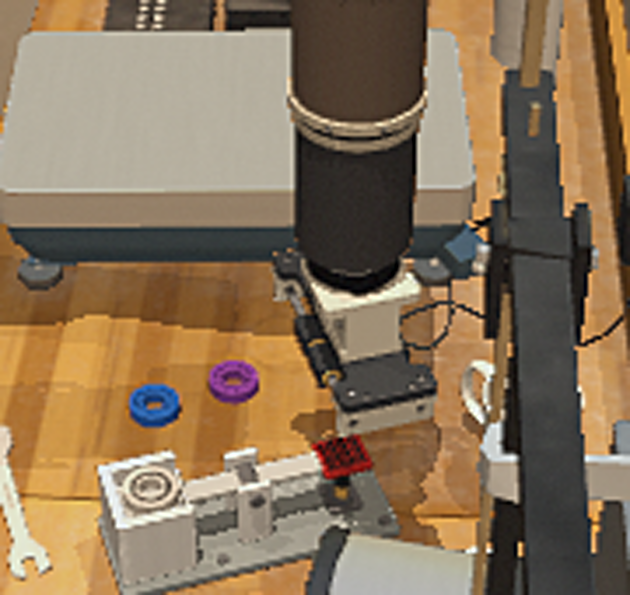

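The near end of the gripper body hides the fingers from this camera, but the projected TCP agrees with the pedal. It stands about 8 mm outboard of the pedal middle and 22 mm above it. I'll come down now.

carry_out([
  [-2,-1,-5,0,0,0,0],
  [-3,-1,-10,0,0,0,0],
  [-3,-1,-14,0,0,0,0],
  [-3,-1,-17,0,0,0,0],
  [-3,-1,-17,0,0,0,0],
])

```text
time_s: 3.25
tcp_pos: [0.6117, -0.1775, 0.0742]
eef_rot: [156.9, 89.9, 177.6]
contact_force: [0.5, 0.1, -0.6]
gripper_width: 0.0004
```

carry_out([
  [0,0,-1,0,0,0,0],
  [0,0,-2,0,0,0,0],
  [0,0,-3,0,0,0,0],
  [0,0,-4,0,0,0,0],
  [0,0,-5,0,0,0,0],
])

```text
time_s: 3.75
tcp_pos: [0.6121, -0.1774, 0.0699]
eef_rot: [-33.6, 90.0, -13.0]
contact_force: [-1.2, 0.1, -0.2]
gripper_width: 0.0001
```

carry_out([
  [0,0,-1,0,0,0,0],
  [0,0,-2,0,0,0,0],
  [0,0,-3,0,0,0,0],
  [0,0,-4,0,0,0,0],
  [0,0,-5,0,0,0,0],
])

```text
time_s: 4.25
tcp_pos: [0.6121, -0.1775, 0.0649]
eef_rot: [161.3, 90.0, -178.0]
contact_force: [-0.3, 0.1, 0.5]
gripper_width: 0.0003
```

carry_out([
  [0,0,-1,0,0,0,0],
  [0,0,-2,0,0,0,0],
  [0,0,-3,0,0,0,0],
  [0,0,-4,0,0,0,0],
  [0,0,-5,0,0,0,0],
])

```text
time_s: 4.75
tcp_pos: [0.6121, -0.1775, 0.0599]
eef_rot: [167.9, 90.0, -171.5]
contact_force: [0.1, 0.0, 0.2]
gripper_width: 0.0006
```

There's no force yet, although the tip should be 12 mm into the travel. I'll look.

Run:
```python
from h import *
S=r.capture("side");T=r.capture("top")
a=cv2.resize(S[220:300,262:362],None,fx=4.5,fy=4.5,interpolation=2)
b=cv2.resize(T[172:248,325:390],(int(65*a.shape[0]/76),a.shape[0]),interpolation=2)
cv2.imwrite("pics/c3.png",np.hstack([a,b])[:,:800]);s=r.get_state();print(s["tcp_pos"],s["contact_force"],proj("side",s["tcp_pos"]),(proj("side",s["tcp_pos"])-[262,220])*4.5)
h=cv2.cvtColor(S,cv2.COLOR_BGR2HSV);m=((h[...,0]<8)|(h[...,0]>172))&(h[...,1]>130)&(h[...,2]>60);m[:235]=0;m[280:]=0;m[:,:310]=0;m[:,360:]=0
y,x=np.nonzero(m);print(len(x),x.mean(),y.mean(),x.min(),x.max(),y.min(),y.max())
```

```text
[ 0.61197784 -0.1774491   0.05978399] [-0.44093142 -0.12954673  0.80781224] [337.74202748 252.01281795] [340.83912366 144.05768079]
56 335.80357142857144 252.16071428571428 329 346 246 256
```

View pics/c3.png

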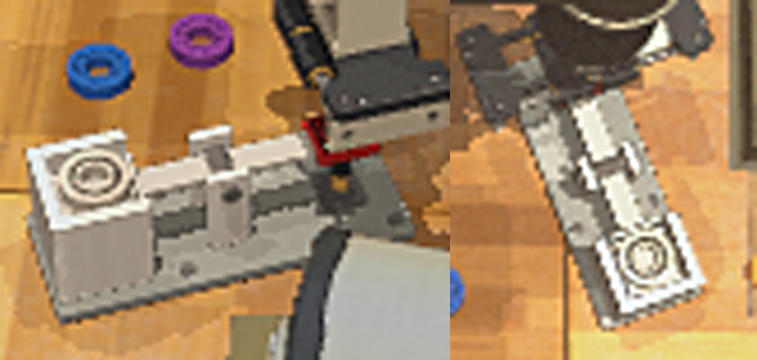

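Run:
```python
from h import *
from scipy.spatial.transform import Rotation as Ro
s=r.get_state();M=Ro.from_euler("xyz",s["eef_rot"],degrees=True).as_matrix();print(M.round(3));p=s["tcp_pos"]
f=lambda a,b,c:((proj("side",p+M@np.array([a,b,c]))-[262,220])*4.5).round().astype(int).tolist()
for L,W in((.193,.078),(.078,.193)):
  for b in(-L/2,L/2):
    for c in(-W/2,W/2): print(L,b,c,f(-.0658,b,c))
print("fingers",[f(0,b,c) for b in(-.021,.021) for c in(-.0095,.0095)])
```

```text
[[-0.    -0.353  0.936]
 [ 0.     0.936  0.353]
 [-1.     0.    -0.   ]]
0.193 -0.0965 -0.039 [332, 191]
0.193 -0.0965 0.039 [450, 164]
0.193 0.0965 -0.039 [243, -9]
0.193 0.0965 0.039 [352, -32]
0.078 -0.039 -0.0965 [218, 147]
0.078 -0.039 0.0965 [502, 84]
0.078 0.039 -0.0965 [185, 65]
0.078 0.039 0.0965 [460, 6]
fingers [[337, 169], [364, 163], [318, 126], [344, 120]]
```

The drawn gripper block appears about 40 px (~38 mm) higher than my prediction. I'll check with an overlay of the projected tool, at the start pose and now.

Run:
```python
from h import *
from scipy.spatial.transform import Rotation as Ro
s=r.get_state();M=Ro.from_euler("xyz",s["eef_rot"],degrees=True).as_matrix();p=s["tcp_pos"]
def ov(im,n,p,M,u,v,w,h,k,half):
    a=cv2.resize(im[v:v+h,u:u+w],None,fx=k,fy=k,interpolation=2)
    g=lambda a_,b,c:tuple(((proj(n,p+M@np.array([a_,b,c]))-[u,v]+.5)*k).astype(int).tolist())
    for b in half:
        for q in(-.0095,.0095): cv2.line(a,g(0,b,q),g(-.066,b,q),(0,255,0),1)
        cv2.line(a,g(0,b,-.0095),g(0,b,.0095),(0,0,255),1)
    cv2.line(a,g(-.066,-.0965,-.039),g(-.066,-.0965,.039),(255,255,0),1);cv2.line(a,g(-.066,.0965,-.039),g(-.066,.0965,.039),(255,255,0),1)
    return a
S=r.capture("side");S0=cv2.imread("pics/side0.png");T0=cv2.imread("pics/top0.png")
M0=np.array([[0,-.436,-.9],[0,-.9,.436],[-1,0,0]]);p0=np.array([.2939,.6071,.2011])
a=ov(S,"side",p,M,295,205,75,75,5,(-.021,.021))
b=ov(S0,"side",p0,M0,225,25,75,75,5,(-.065,-.044,.044,.065))
c=ov(T0,"top",p0,M0,90,225,100,75,4,(-.065,-.044,.044,.065))
o=np.hstack([a,b]);cv2.imwrite("pics/c4.png",o)
```

```text
(no output)
```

View pics/c4.png

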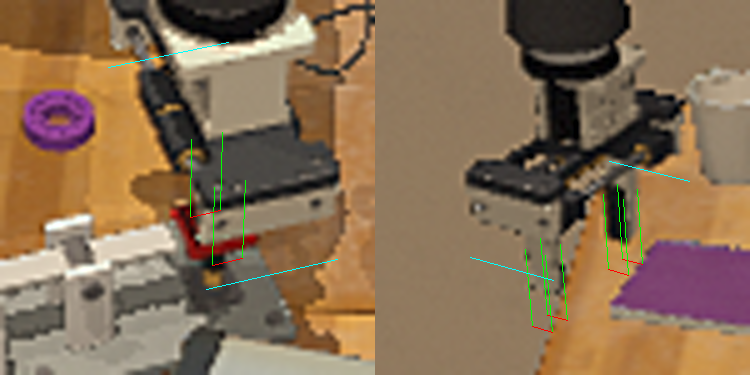

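The overlay puts the real fingertips perhaps up to ~20 mm higher than projected, and the pedal has not moved. I'll keep going down by feel. After first contact the pedal has at least 18 mm of free travel, so 8 mm per call is safe.

carry_out([
  [0,0,-2,0,0,0,0],
  [0,0,-4,0,0,0,0],
  [0,0,-6,0,0,0,0],
  [0,0,-7,0,0,0,0],
  [0,0,-8,0,0,0,0],
])

```text
time_s: 5.4
tcp_pos: [0.6121, -0.1775, 0.0518]
eef_rot: [166.6, 90.0, -172.8]
contact_force: [0.4, -0.4, -0.1]
gripper_width: 0.0008
```

Run:
```python
from h import *
S=r.capture("side");T=r.capture("top")
a=cv2.resize(S[225:281,305:361],None,fx=7,fy=7,interpolation=2)
b=cv2.resize(T[168:224,325:381],None,fx=7,fy=7,interpolation=2)
p=r.get_state()["tcp_pos"];A=((proj("side",p)-[305,225]+.5)*7).astype(int);B=((proj("top",p)-[325,168]+.5)*7).astype(int)
cv2.drawMarker(a,tuple(A.tolist()),(0,255,0),0,8);cv2.drawMarker(b,tuple(B.tolist()),(0,255,0),0,8)
cv2.imwrite("pics/c5.png",np.hstack([a,b]))
for n,I in(("side",S),("top",T)):
    h=cv2.cvtColor(I,cv2.COLOR_BGR2HSV);m=((h[...,0]<8)|(h[...,0]>172))&(h[...,1]>130)&(h[...,2]>60)
    mm=np.zeros_like(m);mm[175:270,310:362]=m[175:270,310:362];y,x=np.nonzero(mm);print(n,len(x),x.min(),x.max(),y.min(),y.max())
print(r.get_state()["joint_torque"])
```

```text
side 38 329 344 246 256
top 2 355 356 191 191
[ 5.40782057e-03 -5.80458641e+01  2.41202027e+01  5.76161698e+00
 -2.81332381e-02  2.04509229e-04]
```

View pics/c5.png

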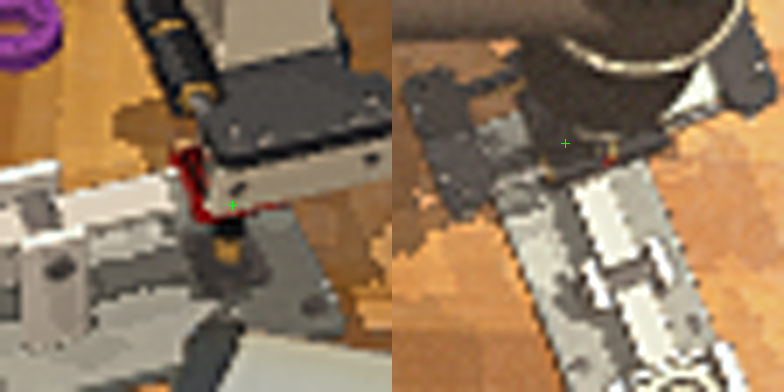

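The side view still shows the pedal untouched: its red extents are unchanged at (329–344, 246–256). The gripper block hides the fingers. I'll lift, turn the jaws across the camera's view so the fingertips show, and look.

carry_out([
  [0,0,30,0,0,0,0],
  [0,0,60,0,0,0.14,0],
  [0,0,60,0,0,0.28,0],
  [0,0,60,0,0,0.42,0],
  [0,0,60,0,0,0.56,0],
])

```text
time_s: 6.0
tcp_pos: [0.6122, -0.1774, 0.1124]
eef_rot: [-47.9, 90.0, 5.2]
contact_force: [-0.4, -0.3, 0.3]
gripper_width: 0.0002
```

carry_out([
  [0,0,0,0,0,0.14,0],
  [0,0,0,0,0,0.28,0],
  [0,0,0,0,0,0.42,0],
  [0,0,0,0,0,0.56,0],
  [0,0,0,0,0,0.64,0],
])

```text
time_s: 6.5
tcp_pos: [0.6121, -0.1775, 0.1121]
eef_rot: [-94.8, 90.0, -5.0]
contact_force: [0.2, -1.3, -0.4]
gripper_width: 0.0001
```

Run:
```python
from h import *
S=r.capture("side");s=r.get_state();p=s["tcp_pos"];print(p,s["gripper_width"],s["contact_force"])
a=cv2.resize(S[195:275,290:390],None,fx=7,fy=7,interpolation=2)
for z in(0,.02,.04):
    A=((proj("side",p+[0,0,z])-[290,195]+.5)*7).astype(int);cv2.drawMarker(a,tuple(A.tolist()),(0,255,0),0,8)
cv2.imwrite("pics/c6.png",a)
```

```text
[ 0.61215039 -0.17747124  0.11209145] 0.0001672515425055351 [ 0.50671245  0.36588893 -0.8035416 ]
```

View pics/c6.png

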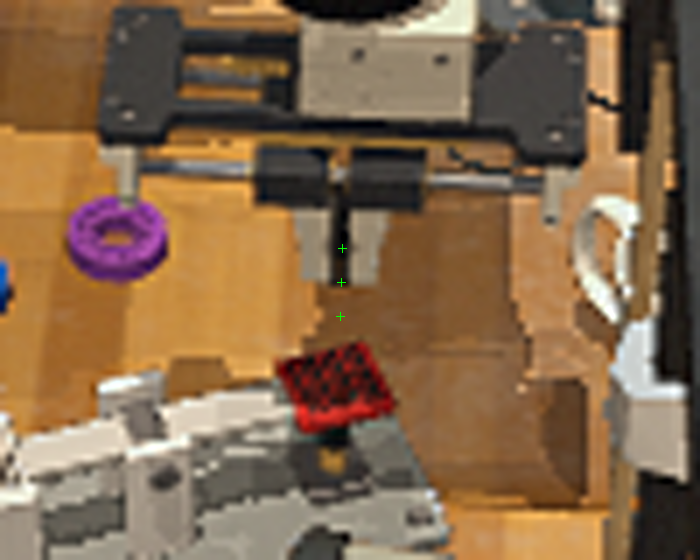

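The fingertips are at pixel (340,283), right at the marker 20 mm above the reported TCP, and laterally they line up. So the real tips are about 20 mm higher than reported, and pedal contact should come at TCP z ≈ 0.052. I'll turn back and go down by feel, allowing for that offset.

carry_out([
  [0,0,0,0,0,-0.14,0],
  [0,0,0,0,0,-0.28,0],
  [0,0,0,0,0,-0.42,0],
  [0,0,0,0,0,-0.56,0],
  [0,0,0,0,0,-0.6,0],
])

```text
time_s: 7.05
tcp_pos: [0.6121, -0.1774, 0.112]
eef_rot: [-26.8, 90.0, 27.8]
contact_force: [0.5, -0.1, -0.1]
gripper_width: 0.0006
```

carry_out([
  [0,0,-15,0,0,-0.14,0],
  [0,0,-30,0,0,-0.28,0],
  [0,0,-40,0,0,-0.42,0],
  [0,0,-50,0,0,-0.56,0],
  [0,0,-54,0,0,-0.6,0],
])

```text
time_s: 7.55
tcp_pos: [0.6115, -0.1774, 0.0569]
eef_rot: [152.8, 89.9, 173.1]
contact_force: [0.9, -0.2, 0.1]
gripper_width: 0.0008
```

carry_out([
  [0,0,-2,0,0,0,0],
  [0,0,-4,0,0,0,0],
  [0,0,-6,0,0,0,0],
  [0,0,-8,0,0,0,0],
  [0,0,-9,0,0,0,0],
])

```text
time_s: 8.05
tcp_pos: [0.6121, -0.1774, 0.0489]
eef_rot: [-5.7, 90.0, 14.9]
contact_force: [0.0, 0.3, -0.5]
gripper_width: 0.0004
```

carry_out([
  [0,0,-1,0,0,0,0],
  [0,0,-2,0,0,0,0],
  [0,0,-3,0,0,0,0],
  [0,0,-4,0,0,0,0],
  [0,0,-5,0,0,0,0],
])

```text
time_s: 8.55
tcp_pos: [0.6124, -0.1774, 0.0443]
eef_rot: [-26.3, 90.0, -5.6]
contact_force: [-1.6, 1.4, 4.6]
gripper_width: 0.0002
```

Contact: 4.6 N at TCP z 0.044. I'll press on through the free travel.

carry_out([
  [0,0,-1,0,0,0,0],
  [0,0,-3,0,0,0,0],
  [0,0,-4,0,0,0,0],
  [-1,0,-6,0,0,0,0],
  [-1,0,-7,0,0,0,0],
])

```text
time_s: 9.05
tcp_pos: [0.6122, -0.1775, 0.0373]
eef_rot: [-26.4, 89.9, -5.7]
contact_force: [2.6, 0.6, 4.5]
gripper_width: 0.0003
```

carry_out([
  [0,0,-1,0,0,0,0],
  [0,0,-2,0,0,0,0],
  [-1,0,-3,0,0,0,0],
  [-1,0,-4,0,0,0,0],
])

```text
time_s: 9.45
tcp_pos: [0.6112, -0.1775, 0.0334]
eef_rot: [-27.6, 89.9, -6.9]
contact_force: [5.4, 0.5, 3.8]
gripper_width: 0.0004
```

carry_out([
  [0,0,-0.5,0,0,0,0],
  [0,0,-1,0,0,0,0],
  [0,0,-1.5,0,0,0,0],
  [0,0,-1.5,0,0,0,0],
])

```text
time_s: 9.85
tcp_pos: [0.611, -0.1776, 0.0317]
eef_rot: [-28.7, 89.9, -8.1]
contact_force: [5.4, 0.4, 4.2]
gripper_width: 0.0004
```

carry_out([
  [1,0,-0.5,0,0,0,0],
  [1.5,0,-1,0,0,0,0],
  [1.5,0,-1,0,0,0,0],
])

```text
time_s: 10.15
tcp_pos: [0.611, -0.1776, 0.0301]
eef_rot: [161.0, 89.9, -178.3]
contact_force: [2.2, 0.1, 4.0]
gripper_width: 0.0004
```

carry_out([
  [0,0,-0.5,0,0,0,0],
  [0,0,-1,0,0,0,0],
  [0,0,-1,0,0,0,0],
])

```text
time_s: 10.45
tcp_pos: [0.6109, -0.1776, 0.0292]
eef_rot: [159.8, 89.9, -179.5]
contact_force: [0.3, -2.3, 3.6]
gripper_width: 0.0003
```

carry_out([
  [0,0,-0.7,0,0,0,0],
  [0,0,-1.3,0,0,0,0],
  [0,0,-1.3,0,0,0,0],
])

```text
time_s: 10.75
tcp_pos: [0.6109, -0.1777, 0.0282]
eef_rot: [168.0, 89.9, -171.4]
contact_force: [-0.5, -1.5, 6.9]
gripper_width: 0.0003
```

carry_out([
  [0,0,-0.4,0,0,0,0],
  [0,0,-0.7,0,0,0,0],
  [0,0,-0.7,0,0,0,0],
])

```text
time_s: 11.05
tcp_pos: [0.6109, -0.1777, 0.0278]
eef_rot: [173.1, 89.9, -166.2]
contact_force: [-1.3, -0.2, 8.8]
gripper_width: 0.0005
```

carry_out([
  [0,0,-0.4,0,0,0,0],
  [0,0,-0.7,0,0,0,0],
  [0,0,-0.7,0,0,0,0],
])

```text
time_s: 11.35
tcp_pos: [0.6109, -0.1778, 0.0274]
eef_rot: [-179.4, 89.9, -158.8]
contact_force: [-2.3, -1.8, 11.0]
gripper_width: 0.0003
```

carry_out([
  [0,0,-0.4,0,0,0,0],
  [0,0,-0.8,0,0,0,0],
  [0,0,-0.8,0,0,0,0],
  [0,0,-0.8,0,0,0,0],
])

```text
time_s: 11.75
tcp_pos: [0.6109, -0.1778, 0.027]
eef_rot: [-170.0, 89.9, -149.4]
contact_force: [-3.1, -0.5, 13.1]
gripper_width: 0.0003
```

13.1 N, firmly on the stop after about 20 mm of travel (θ ≈ 0.24). I'll lift straight off and look at the tipped bearing.

carry_out([
  [0,0,3,0,0,0,0],
  [0,0,15,0,0,0,0],
  [0,0,50,0,0,0,0],
  [0,0,90,0,0,0,100],
  [0,0,120,0,0,0,100],
])

```text
time_s: 12.25
tcp_pos: [0.6114, -0.1773, 0.1482]
eef_rot: [34.4, 90.0, 55.1]
contact_force: [1.3, -1.0, 0.6]
gripper_width: 0.0113
```

Run:
```python
from h import *
S=r.capture("side");T=r.capture("top");s=r.get_state();print(s["tcp_pos"],s["contact_force"])
a=cv2.resize(S[235:300,262:362],None,fx=5,fy=5,interpolation=2)
b=cv2.resize(T[195:260,335:395],None,fx=5,fy=5,interpolation=2)
def mk(im,n,P,u,v):
    A=((proj(n,P)-[u,v]+.5)*5).astype(int);cv2.circle(im,tuple(A.tolist()),1,(0,0,255),-1)
h=np.array([.530,-.210,.066]);f=np.array([-.935,-.354,0]);y=np.array([.354,-.935,0]);z=np.array([0,0,1.])
th=.24;X=f*np.cos(th)+z*np.sin(th);Z=-f*np.sin(th)+z*np.cos(th)
c=h+85*X*1e-3+.018*Z;print("pred top centre",c,"mid",h+.085*X+.011*Z)
for t in np.linspace(0,2*np.pi,24,endpoint=False):
    P=c+.0235*(np.cos(t)*X+np.sin(t)*y);mk(a,"side",P,262,235);mk(b,"top",P,335,195)
cv2.imwrite("pics/c7.png",np.hstack([a,b]))
```

```text
[ 0.61383186 -0.17762263  0.15118565] [-0.19798389  1.00819063  0.66765604]
pred top centre [ 0.45680345 -0.23771292  0.10368881] mid [ 0.45524769 -0.23830195  0.09688944]
```

View pics/c7.png

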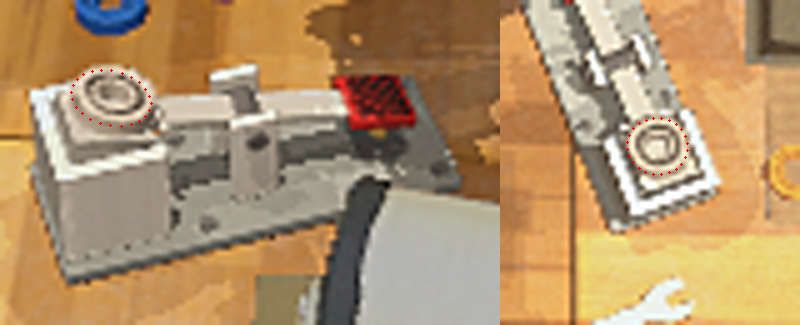

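The predicted ring (θ = 0.24) overlays the bearing in both views, side ≈ (284,254) and top ≈ (367,224). The lever stays tipped with its pedal on the stop. I'll move over the bearing with the jaws open.

carry_out([
  [-40,-15,10,0,0,0,100],
  [-80,-30,10,0,0,0,100],
  [-120,-45,10,0,0,0,100],
  [-159,-60,10,0,0,0,100],
  [-159,-60,10,0,0,0,100],
])

```text
time_s: 12.85
tcp_pos: [0.4474, -0.2378, 0.1556]
eef_rot: [125.5, 89.8, 146.1]
contact_force: [1.1, 0.5, 1.0]
gripper_width: 0.0589
```

carry_out([
  [0,0,0,0,0,0,100],
  [0,0,0,0,0,0,100],
  [0,0,-10,0,0,0,100],
  [0,0,-20,0,0,0,100],
  [0,0,-30,0,0,0,100],
])

```text
time_s: 13.35
tcp_pos: [0.4525, -0.2371, 0.1243]
eef_rot: [145.3, 89.9, 166.0]
contact_force: [0.6, -0.5, 0.4]
gripper_width: 0.0871
```

carry_out([
  [2,-1,-15,0,0,0,100],
  [2,-1,-30,0,0,0,100],
  [2,-1,-42,0,0,0,100],
  [2,-1,-47,0,0,0,100],
  [2,-1,-47,0,0,0,100],
])

```text
time_s: 13.85
tcp_pos: [0.454, -0.2383, 0.0779]
eef_rot: [153.5, 89.9, 174.1]
contact_force: [0.1, -0.1, 0.7]
gripper_width: 0.0881
```

carry_out([
  [0,0,-3,0,0,0,100],
  [0,0,-6,0,0,0,100],
  [0,0,-8,0,0,0,100],
  [0,0,-8,0,0,0,100],
])

```text
time_s: 14.25
tcp_pos: [0.4545, -0.2384, 0.0709]
eef_rot: [26.7, 90.0, 47.4]
contact_force: [0.5, -0.2, 0.4]
gripper_width: 0.0878
```

carry_out([
  [0,0,-1,0,0,0,100],
  [0,0,-2,0,0,0,100],
  [0,0,-3,0,0,0,100],
  [0,0,-4,0,0,0,100],
  [0,0,-4,0,0,0,100],
])

```text
time_s: 14.75
tcp_pos: [0.4545, -0.2385, 0.0668]
eef_rot: [144.6, 90.0, 165.3]
contact_force: [0.2, 0.0, 0.8]
gripper_width: 0.0876
```

Run:
```python
from h import *
S=r.capture("side");s=r.get_state();p=s["tcp_pos"];print(p,s["contact_force"],s["gripper_width"])
cv2.imwrite("pics/c8.png",cv2.resize(S[205:295,240:350],None,fx=6,fy=6,interpolation=2))
```

```text
[ 0.45451418 -0.23846795  0.06687508] [-0.76082927 -0.43449087  0.45053038] 0.08766529970776038
```

View pics/c8.png

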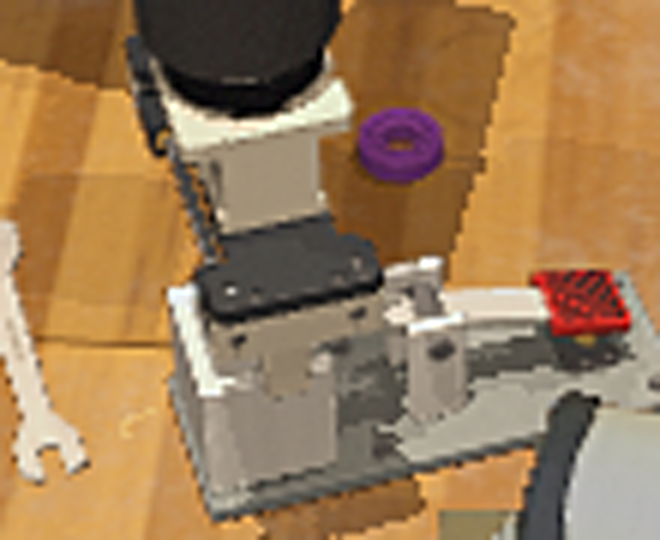

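The near finger straddles the well at about crop (288,350–395), and there is no contact force. I'll close gently.

carry_out([
  [0,0,0,0,0,0,30],
  [0,0,0,0,0,0,30],
  [0,0,0,0,0,0,30],
  [0,0,0,0,0,0,30],
  [0,0,0,0,0,0,30],
], squeeze=12)

```text
time_s: 15.3
tcp_pos: [0.4546, -0.2385, 0.067]
eef_rot: [-33.9, 90.0, -13.3]
contact_force: [-0.1, 0.1, -0.3]
gripper_width: 0.0533
```

carry_out([
  [0,0,0,0,0,0,30],
  [0,0,0,0,0,0,30],
  [0,0,0,0,0,0,30],
  [0,0,0,0,0,0,30],
  [0,0,0,0,0,0,30],
])

```text
time_s: 15.8
tcp_pos: [0.4548, -0.2388, 0.0671]
eef_rot: [-70.5, 90.0, -49.8]
contact_force: [0.9, -5.2, -1.3]
gripper_width: 0.0462
```

The width reads 46.2 mm against the 47 mm ring, so it is taken. I'll firm up the grip and lift.

carry_out([
  [0,0,0,0,0,0,30],
  [0,0,0,0,0,0,30],
  [0,0,3,0,0,0,30],
  [0,0,8,0,0,0,30],
  [0,0,14,0,0,0,30],
], squeeze=28)

```text
time_s: 16.3
tcp_pos: [0.4542, -0.2381, 0.0811]
eef_rot: [125.6, 89.9, 146.2]
contact_force: [0.3, -0.4, -0.6]
gripper_width: 0.046
```

carry_out([
  [0,0,12,0,0,0,30],
  [0,0,30,0,0,0,30],
  [0,0,55,0,0,0,30],
  [0,0,85,0,0,0,30],
  [0,0,115,0,0,0,30],
])

```text
time_s: 16.8
tcp_pos: [0.4543, -0.2383, 0.198]
eef_rot: [-5.8, 90.0, 14.9]
contact_force: [0.7, 0.0, -1.8]
gripper_width: 0.046
```

carry_out([
  [2,30,5,0.028,-0.075,0,30],
  [4,75,10,0.056,-0.15,0,30],
  [7,120,10,0.085,-0.224,0,30],
  [10,165,10,0.085,-0.224,0,30],
  [12,210,10,0.085,-0.224,0,30],
])

```text
time_s: 17.3
tcp_pos: [0.466, -0.0273, 0.2077]
eef_rot: [0.2, 76.1, 20.8]
contact_force: [1.9, -0.8, -0.2]
gripper_width: 0.0463
```

carry_out([
  [2,48,0,0,0,0,30],
  [4,96,0,0,0,0,30],
  [7,144,0,0,0,0,30],
  [10,192,0,0,0,0,30],
  [13,240,0,0,0,0,30],
])

```text
time_s: 17.8
tcp_pos: [0.479, 0.2137, 0.2074]
eef_rot: [0.3, 76.2, 21.0]
contact_force: [1.7, -1.2, -0.5]
gripper_width: 0.0461
```

carry_out([
  [1,20,0,0,0,0,30],
  [1,36,0,0,0,0,30],
  [1,36,0,0,0,0,30],
  [1,36,0,0,0,0,30],
])

```text
time_s: 18.2
tcp_pos: [0.4803, 0.247, 0.2061]
eef_rot: [0.1, 76.3, 20.8]
contact_force: [0.3, 0.2, -1.7]
gripper_width: 0.0459
```

Run:
```python
from h import *
from scipy.spatial.transform import Rotation as Ro
S=r.capture("side");T=r.capture("top");s=r.get_state();p=s["tcp_pos"];M=Ro.from_euler("xyz",s["eef_rot"],degrees=True).as_matrix()
print(p,s["contact_force"],s["gripper_width"],M.round(3))
g=p+M@np.array([-.030,0,0]);print("bearing mid est",g,proj("side",g),proj("top",g))
q=proj("side",g).astype(int);u,v=max(q[0]-50,0),max(q[1]-45,0)
cv2.imwrite("pics/c9.png",cv2.resize(S[v:v+90,u:u+100],None,fx=7,fy=6.6,interpolation=2))
```

```text
[0.48049587 0.24647642 0.20619481] [ 0.15152134 -0.54149901 -0.77168163] 0.04568258330660901 [[ 0.222 -0.352  0.909]
 [ 0.084  0.936  0.342]
 [-0.971  0.001  0.237]]
bearing mid est [0.47383873 0.24395279 0.23533779] [303.31005898 126.1192371 ] [236.48588123 211.5687423 ]
```

The bearing is still held, over the pan centre. By my numbers, with the tool tilted fully the finger corners could reach the pan at about the same time as the bearing. So I take back half the tilt. The bearing's low edge then lands first and it can swivel flat between the pads.

carry_out([
  [5,2,-20,-0.042,0.112,0,30],
  [5,2,-45,-0.042,0.112,0,30],
  [5,2,-65,-0.042,0.112,0,30],
  [5,2,-78,-0.042,0.112,0,30],
  [5,2,-78,-0.042,0.112,0,30],
], squeeze=20)

```text
time_s: 18.8
tcp_pos: [0.4848, 0.2474, 0.1262]
eef_rot: [-0.3, 83.3, 20.2]
contact_force: [-0.0, -0.2, -1.0]
gripper_width: 0.0461
```

carry_out([
  [0,0,-1,0,0,0,30],
  [0,0,-2,0,0,0,30],
  [0,0,-3,0,0,0,30],
  [0,0,-4,0,0,0,30],
  [0,0,-4,0,0,0,30],
], squeeze=14)

```text
time_s: 19.3
tcp_pos: [0.4856, 0.2496, 0.1242]
eef_rot: [0.4, 83.1, 21.1]
contact_force: [0.4, -0.0, -0.4]
gripper_width: 0.0461
```

carry_out([
  [0,0,-1,0,0,0,30],
  [0,0,-2,0,0,0,30],
  [0,0,-3,0,0,0,30],
  [0,0,-4,0,0,0,30],
  [0,0,-4,0,0,0,30],
])

```text
time_s: 19.8
tcp_pos: [0.4855, 0.2495, 0.1197]
eef_rot: [0.2, 83.1, 20.9]
contact_force: [0.4, -0.1, -1.4]
gripper_width: 0.0464
```

carry_out([
  [0,0,-1,0,0,0,30],
  [0,0,-2,0,0,0,30],
  [0,0,-3,0,0,0,30],
  [0,0,-3,0,0,0,30],
])

```text
time_s: 20.2
tcp_pos: [0.4855, 0.2495, 0.1168]
eef_rot: [0.3, 83.1, 21.0]
contact_force: [-1.0, 0.0, -0.8]
gripper_width: 0.0463
```

carry_out([
  [0,0,-0.5,0,0,0,30],
  [0,0,-1,0,0,0,30],
  [0,0,-1.5,0,0,0,30],
  [0,0,-1.5,0,0,0,30],
])

```text
time_s: 20.6
tcp_pos: [0.4856, 0.2495, 0.1154]
eef_rot: [0.3, 83.1, 21.0]
contact_force: [0.5, -0.2, -1.6]
gripper_width: 0.0462
```

carry_out([
  [0,0,-0.7,0,0,0,30],
  [0,0,-1.5,0,0,0,30],
  [0,0,-1.5,0,0,0,30],
])

```text
time_s: 20.9
tcp_pos: [0.4855, 0.2495, 0.1138]
eef_rot: [0.3, 83.1, 21.0]
contact_force: [0.6, -0.9, -0.6]
gripper_width: 0.0464
```

carry_out([
  [0,0,-0.7,0,0,0,30],
  [0,0,-1.5,0,0,0,30],
  [0,0,-1.5,0,0,0,30],
])

```text
time_s: 21.2
tcp_pos: [0.4856, 0.2495, 0.1125]
eef_rot: [0.3, 83.1, 21.0]
contact_force: [-1.7, -0.2, 1.8]
gripper_width: 0.046
```

Touching now. I'll press it in gently so it swivels flat.

carry_out([
  [0,0,-0.5,0,0,0,30],
  [0,0,-1,0,0,0,30],
  [0,0,-1,0,0,0,30],
], squeeze=8)

```text
time_s: 21.5
tcp_pos: [0.4855, 0.2495, 0.1115]
eef_rot: [0.3, 83.1, 21.0]
contact_force: [-2.0, -0.3, 2.9]
gripper_width: 0.0467
```

carry_out([
  [0,0,-0.5,0,0,0,30],
  [0,0,-1,0,0,0,30],
  [0,0,-1,0,0,0,30],
])

```text
time_s: 21.8
tcp_pos: [0.4857, 0.2496, 0.1108]
eef_rot: [0.3, 83.1, 21.0]
contact_force: [-2.7, -1.4, 4.5]
gripper_width: 0.0465
```

carry_out([
  [0,0,-0.5,0,0,0,30],
  [0,0,-1,0,0,0,30],
  [0,0,-1,0,0,0,30],
], squeeze=5)

```text
time_s: 22.1
tcp_pos: [0.4858, 0.2496, 0.1105]
eef_rot: [0.3, 83.1, 21.0]
contact_force: [-5.9, -1.6, 12.3]
gripper_width: 0.0464
```

carry_out([
  [0,0,-0.5,0,0,0,30],
  [0,0,-1,0,0,0,30],
  [0,0,-1,0,0,0,30],
])

```text
time_s: 22.4
tcp_pos: [0.4858, 0.2496, 0.1104]
eef_rot: [0.3, 83.0, 21.0]
contact_force: [-9.4, -3.2, 19.7]
gripper_width: 0.0462
```

The push stiffened at TCP z 0.1105, and I predicted 0.111 for lying flat. I'll ease off and open.

carry_out([
  [0,0,1.5,0,0,0,30],
  [0,0,2,0,0,0,30],
  [0,0,2,0,0,0,55],
  [0,0,2,0,0,0,60],
  [0,0,2,0,0,0,70],
])

```text
time_s: 22.9
tcp_pos: [0.4862, 0.2501, 0.1108]
eef_rot: [0.5, 83.1, 21.2]
contact_force: [-1.0, -0.3, 4.4]
gripper_width: 0.0561
```

carry_out([
  [0,0,2,0,0,0,100],
  [0,0,2,0,0,0,100],
  [0,0,2,0,0,0,100],
  [0,0,2,0,0,0,100],
  [0,0,2,0,0,0,100],
])

```text
time_s: 23.4
tcp_pos: [0.4855, 0.2494, 0.1122]
eef_rot: [0.3, 83.1, 20.9]
contact_force: [-0.4, 0.1, 0.8]
gripper_width: 0.0868
```

carry_out([
  [0,0,5,0,0,0,100],
  [0,0,20,0,0,0,100],
  [0,0,50,0,0,0,100],
  [0,0,90,0,0,0,100],
  [0,0,130,0,0,0,100],
])

```text
time_s: 23.9
tcp_pos: [0.4853, 0.2491, 0.2441]
eef_rot: [0.2, 83.2, 20.8]
contact_force: [0.4, 1.2, -0.1]
gripper_width: 0.0875
```

carry_out([
  [0,45,10,0,0,0,100],
  [-10,90,10,0,0,0,100],
  [-20,135,10,0,0,0,100],
  [-30,180,10,0,0,0,100],
  [-40,225,10,0,0,0,100],
])

```text
time_s: 24.4
tcp_pos: [0.4449, 0.4762, 0.2531]
eef_rot: [0.5, 83.1, 21.2]
contact_force: [0.4, -0.3, 0.8]
gripper_width: 0.0879
```

Run:
```python
from h import *
S=r.capture("side");T=r.capture("top");s=r.get_state();print(s["tcp_pos"],s["contact_force"],s["gripper_width"])
a=cv2.resize(S[110:300,235:375],None,fx=3,fy=3,interpolation=2)
k=a.shape[0]/130;b=cv2.resize(T[140:270,195:285],None,fx=k,fy=k,interpolation=2)
cv2.imwrite("pics/c10.png",np.hstack([a,b])[:,:800]);print(k,a.shape,b.shape)
```

```text
[0.44424462 0.47901131 0.25146747] [ 0.32524739 -1.4458765  -0.40697933] 0.08716600582137475
4.384615384615385 (570, 420, 3) (570, 395, 3)
```

View pics/c10.png

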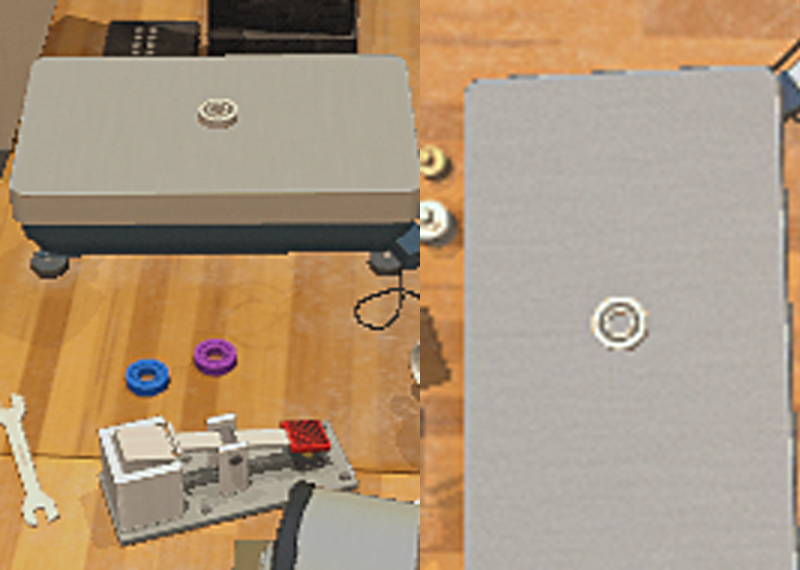

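The bearing lies flat at top ≈ (240.2,213.7), about 2 px (~1 cm) from the pan centre at (240.6,215.9). The lever is still tipped, and the blue and purple rings and the spanner have not moved. I'll hand in the job.

```bash
python3 -c "
from h import *
print(onz('top',(240.2,213.7),.148),r.close_job())"
```

```text
the job is handed in; nothing more can be done
[0.48126678 0.24635593 0.148     ] None
```

I pressed the pedal onto its stop, picked up the tipped bearing, set it flat near the middle of the pan and handed the job in at about 24.5 s. No verdict is reported.

- **Pedal:** the last reading on the stop was 13.1 N, after about 20 mm of travel (tilt about 0.24 rad).
- **Bearing:** gripped across its diameter, with the opening reading 46 mm for the 47 mm ring. In the last picture it lies flat at about (0.481, 0.246), within roughly 1 cm of the measured pan centre. I pressed it down until the push stiffened, up to about 20 N just before release.
- **Rest of the bench:** the same picture shows the lever still tipped, and the blue and purple rings and the spanner where they were. I did not check the bystanders outside that picture, such as the oil bottle, tin, mug and orange ring.
- **Robot:** clear of everything, with the jaws open.

**Check that disagreed:** the real fingertips sit about 20–25 mm above the reported TCP along the tool. My first descent therefore never touched the pedal. I found the offset in a picture and allowed for it from then on.

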